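# Charged battery pack from the bedside charger into the night-light

### The arm

A 7-joint arm with a two-finger parallel gripper is mounted at the origin on the work surface. World frame = base frame: x ahead of the robot, y to its left, z up, the work surface at z = 0. Lengths are in m, angles in rad, forces in N, time in s.
With the tool pointing down it reaches from about 0.35 to 0.775 m from the base axis. Payload 3.1 kg.
Tool frame: the origin (TCP) lies at the very end of the fingers, on their centre line; the grasp point (between the pads) lies 19 mm behind it; z points along the fingers, y is the line along which they close (so a half turn about z gives the same grasp; the last joint's range is limited). The gripper opens to 85 mm and grips with 20 to 120 N. Pads are 22 mm wide; open, the fingers measure 114 mm over their backs; the gripper's body (76 mm by 85 mm) begins 54 mm behind the grasp point. The pads swing forward as they close: fully open they stand 13 mm farther back than shut.
Start: joints at [-1.267, 0.311, 0.014, 1.512, -0.004, 1.319, -0.027], TCP at [0.186, 0.517, 0.231] pointing down, gripper open.
Joint ranges: [-2.7, 2.7], [-0.3, 1.91], [-1.27, 1.3], [0.12, 2.57], [-1.44, 4.58], [0.2, 2.03], [-3.05, 3.05]. Speed limits (rad/s): [2.79, 2.79, 3.14, 3.14, 3.14, 3.14, 3.14].

### API

Orientations are given as a unit quaternion [x, y, z, w].
In Python, from bench import bot gives the robot as it stands. The module is installed in compiled form; this text tells all that it offers. Calls block until the motion is done:
- bot.move_ptp(position, orientation): joint-space move of the TCP to a pose.
- bot.servo_line(position, orientation=None, speed=0.15): straight line of the TCP; orientation=None keeps the orientation; speed is the mean speed in m/s.
- bot.move_joints(angles): joint-space move.
- bot.open_gripper() and bot.grab(): open the fingers fully, or close them until they stop; the grip force is fixed at half the most.
- bot.hold(seconds).
- bot.ik(position, orientation): joint angles nearest the present ones, or None.
- bot.capture(name): name is "scene" or "top" or "wrist"; returns a dict with "pixels" (400x640x3 uint8, red, green, blue), "range_z" (400x640 float32, m along the optical axis (not along the pixel's ray), 0 where there is no reading), "mtx" (3x3 intrinsics, pixels), "rvec" (rotation vector, rad) and "tvec" (3), from world to camera coordinates, as OpenCV has them; the wrist camera has in their place "mount" (4x4, takes a point from camera to tool coordinates, whose origin is the TCP and whose axes are the flange's). Camera axes: x right, y down, z forward; pixel columns grow to the right and rows downward; lengths in m; the calibration is good to about 2 mm. A picture is of the moment at which its call begins: read the wrist's pose just before it.
A pose or a line that the arm cannot do raises bot.Unreachable and nothing moves.
- bot.close_job(): hands the job in; it is judged then, once.
Readings, each from a call of its own:
- bot.get_clock(): time.
- bot.get_qpos(): joint angles.
- bot.get_dq(): joint speeds.
- bot.get_effort(): joint torques, N m.
- bot.get_position(): TCP position.
- bot.get_eef_rot(): TCP orientation.
- bot.get_ft_force(): force on the tool from outside, world axes, zero at the start.
- bot.get_wrist_torque(): the same for the moment, N m.
- bot.get_width(): opening from 0.0 (shut) to 1.0 (fully open).
- bot.get_grip_force(): force on a finger pad.
Only numpy, scipy, OpenCV 4.12 (cv2) and the standard library are available. Lean on these libraries where they do the work, as an engineer would, in place of code of your own. Each camera call takes 0.05 s, during which the arm holds its last target. There are 200 camera calls.

### The job

Take the charged battery pack out of the bedside charger: press the charger's orange release button so that the pack pops loose, then slide it straight out of its rails without wrenching it. Slide it arrow end first into the empty bay of the night-light, gently and without forcing it, until it is fully home and the catch clicks up, then let go. Leave the tumbler, the clock and the book where they are.

Things in the scene. Friction and masses are not known exactly. Their poses are not given: they have to be found in the camera images.
- pack: Charged battery pack, 0.24 to 0.39 kg, latched in the charger at first. mm: grey body 70 (x) by 46 (y) by 34 on a black dovetail foot 8.5 high, 36 wide at the bottom; 42.5 high in all. Origin: centre of the foot's underside. +x goes in first (white arrow on top points there; green charge bars at the other end). Grip the body across y, at least 10 above the foot's underside, clear of the rails.
- charger: Black bedside charger, fixed, base 159 by 84 mm, x -78 to 80. Origin: on the work surface under the centre of the latched pack; +x is the way a pack slides in, z up; the open mouth is at -x. Deck, rails and inner end are exactly those of the night-light. When its button frees the pack, a sprung pusher shoves the pack out to about x -11 to -18, where it stays loose in the rails.
- light: White night-light, fixed, base 256 by 84 mm, x -78 to 178, with a cream dome (88 across, top 92 high) at x 129. Origin: on the work surface under the centre of a latched pack; +x is the way a pack slides in, z up; the open mouth is at -x. At the bay's inner end an upright stop face at x 36.5, its shoulder 44 high, with an orange button like the charger's.
- light_bay (a point): Centre of the empty bay, on its deck 26 mm above the work surface: the pack's origin comes here when latched. Axes as the light's. mm from here: two undercut dovetail rails x -30 to 36, 7 high, outer faces y +-29; flared mouth x -43 to -30 takes a foot up to 3 off centre; in the rails the foot has about 1 of play sideways and upwards. Clear of the rails below x -75.
- light_landing (a point): Point on the bare deck before the mouth (deck 26 mm high, x -78 to -43 in the light's frame), at x -74. A pack set down with its origin here and its arrow to +x slides straight in. Push: 1 to 4 N from x -42 on (over the catch), from x -11 against a sprung pusher, rising to 7 to 12 N at x 0. Stop at x 1.5. An arm gives several mm under such a push, so go by feel.
- charger_button (a point): Centre of the top of the charger's orange release button, 24 (x) by 32 mm, 52 mm above the work surface, at x 61 mm in the charger's frame. It goes straight down: 2.5 N to start, about 7 N to free the latched pack at 3.7 mm, stop at 6 mm.
- charger_catch (a joint): How far the charger's catch (one piece with its orange button) is down, m: 0 up, 0.006 fully pressed; 0.002 to 0.004 while a pack rides over it, pressing up under the pack with 3 to 4 N.
- light_catch (a joint): How far the night-light's catch is down, m: 0 up; 0.002 to 0.004 while the pack rides over it (pack x -42 to 0 mm); back to 0 with a click when the pack's x passes 0. Then the pusher holds the pack against the catch at x 0.
- tumbler: Empty drinking glass, 68 mm wide, 95 mm high, standing between the two; origin: centre of its underside. Leave alone.
- clock: Small green alarm clock, 45 by 85 by 65 mm; origin: centre of its underside. Leave alone.
- book: Blue book lying flat, 180 by 115 by 24 mm; origin: centre of its underside. Leave alone.

How it is judged:
On the way, in this order (a step that is already met when the one before it is completed fails the run):
1. the charger's catch is pressed down (value of joint charger_catch above 0.003 m), for 0.05 s.
2. the pack is out of the charger's rails (distance between pack and charger above 0.085 m), for 0.1 s.
At the end, for the whole second after the job is handed in: The pack lies still in the night-light's bay, home within 4 mm and in line with the rails within 0.06 rad, and the light's catch has clicked back up (within 1.5 mm of its rest) (value of joint light_catch below 0.0015 m and distance between pack and light_bay below 0.004 m and angle between the x axis of pack and the x axis of light, either way round below 0.06 rad and angle between the z axis of pack and the z axis of light, either way round below 0.06 rad and linear speed of pack below 0.01 m/s); the robot touches nothing.
It fails at once if the pack is forced into or against the night-light (all its contacts with it added up; a latched pack alone shows about 20 N) (contact force between pack and light above 35 N).
It fails at once if the pack is wrenched in the charger (all its contacts with it added up; a latched pack alone shows about 20 N) (contact force between pack and charger above 50 N).
It fails at once if the tumbler is shoved or knocked (moved more than 20 mm) (distance of tumbler from where it was at the start of the episode above 0.02 m).
It fails at once if the clock is shoved or knocked (moved more than 20 mm) (distance of clock from where it was at the start of the episode above 0.02 m).
It fails at once if the book is shoved or knocked (moved more than 20 mm) (distance of book from where it was at the start of the episode above 0.02 m).
It also fails if it takes over 61 s, if anything falls off the work surface, if the arm or the gripper's body presses on something with over 40 N, if the wrist force passes 120 N, or if a joint passes its speed limit or range.

## Working session

There is one attempt and no reset: what is moved stays moved. The work goes in short steps, each a Python script; the robot and the scene stay as the last script left them, time stands still between calls to the robot, and variables do not carry over. Pictures are saved under pics/ and viewed, at most 10 in all, crops included, and the job is handed in when it is done.

```bash
mkdir -p pics; python3 - <<'E'
from bench import bot
import cv2,numpy as np,pickle
d={}
for n in("scene","top"):
    c=bot.capture(n);d[n]=c;cv2.imwrite(f"pics/{n}0.png",c["pixels"][:,:,::-1])
    R=cv2.Rodrigues(c["rvec"])[0];print(n,-R.T@np.array(c["tvec"]).ravel(),c["mtx"][0,0],(c["range_z"]>0).mean())
pickle.dump(d,open("d.pkl","wb"))
print(bot.get_clock(),bot.get_position(),bot.get_eef_rot(),bot.get_ft_force())
E
```

```text
scene [1.4535808  0.19038384 1.42404709] 509.0066513688911 0.99611328125
top [ 0.52664538 -0.00703066  1.33537024] 443.3877830779315 0.99609765625
0.1 [0.18618018 0.5168384  0.23034851] [ 1.72020722e-01  9.85092777e-01 -1.03406867e-03 -1.47428010e-04] [-0.35003788 -0.11041333  0.69071103]
```

View pics/top0.png

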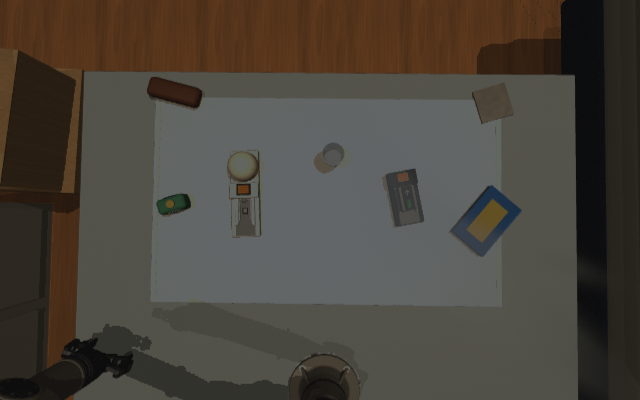

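View pics/scene0.png

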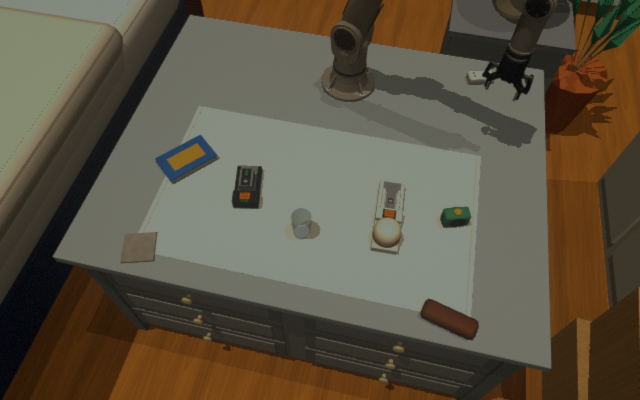

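The top view looks down with +x up the image. The light is at about (243,195) with its mouth toward the robot, and the charger with the pack is at about (405,198). The clock is at (173,204), the tumbler at (333,155) and the book at (486,221). The scene view confirms this layout. Next I'll get coarse poses from depth, then take wrist views from two places over each device.

```bash
cat >h.py <<'E'
from bench import bot
import cv2,numpy as np
from scipy.spatial.transform import Rotation as Rn
def cloud(c,T=None):
    """world xyz for all pixels; T = camera-to-world 4x4"""
    if T is None:
        T=np.eye(4);R=cv2.Rodrigues(np.array(c["rvec"]))[0];T[:3,:3]=R.T;T[:3,3]=-R.T@np.array(c["tvec"]).ravel()
    v,u=np.mgrid[:400,:640];z=c["range_z"]
    r=np.stack([u,v,np.ones_like(u)],-1)@np.linalg.inv(c["mtx"]).T
    return (r*z[...,None])@T[:3,:3].T+T[:3,3],T
def wrist(name=None):
    T=np.eye(4);T[:3,3]=bot.get_position();T[:3,:3]=Rn.from_quat(bot.get_eef_rot()).as_matrix()
    c=bot.capture("wrist");T=T@np.array(c["mount"])
    if name: cv2.imwrite(f"pics/{name}.png",c["pixels"][:,:,::-1])
    return c,T
def quat(yaw,flip=False):
    """tool down, tool x along device +x (or -x if flip)"""
    return (Rn.from_euler('z',yaw+(np.pi if flip else 0))*Rn.from_euler('x',np.pi)).as_quat()
E
python3 - <<'E'
from h import *
import pickle
d=pickle.load(open("d.pkl","rb"))
for n,c in d.items():
    P,_=cloud(c)
    for nm,y0,y1,x0,x1 in(("charger",-.34,-.17,.42,.66),("light",.15,.30,.40,.72)):
        m=(P[...,1]>y0)&(P[...,1]<y1)&(P[...,0]>x0)&(P[...,0]<x1)&(P[...,2]>.018)
        r=cv2.minAreaRect(P[m][:,:2].astype(np.float32));print(n,nm,m.sum(),np.round(r[0],4),np.round(r[1],3),r[2],"z pct",np.percentile(P[m][:,2],[2,50,98]).round(3))
c,T=wrist();print("mount",np.round(c["mount"],4),c["mtx"][0,0])
for f in(0,1):
    for p in((.5,-.25,.3),(.5,.22,.3),(.42,.22,.09),(.42,-.25,.09)):
        q=bot.ik(p,quat(0,f));print(f,p,None if q is None else np.round(q,2))
E
```

```text
scene charger 1030 [ 0.5715 -0.2323] [0.164 0.084] 11.802571296691895 z pct [0.02  0.044 0.073]
scene light 1825 [0.5769 0.2413] [0.262 0.086] 2.8553459644317627 z pct [0.021 0.04  0.093]
top charger 1549 [ 0.5706 -0.2341] [0.158 0.085] 11.698147773742676 z pct [0.02  0.041 0.071]
top light 2469 [0.578  0.2407] [0.255 0.087] 2.031062602996826 z pct [0.021 0.034 0.091]
mount [[-3.000e-04 -9.569e-01 -2.906e-01  7.540e-02]
 [ 1.000e+00 -3.000e-04 -2.000e-04  1.800e-03]
 [ 1.000e-04 -2.906e-01  9.569e-01 -1.437e-01]
 [ 0.000e+00  0.000e+00  0.000e+00  1.000e+00]] 345.9839527642456
0 (0.5, -0.25, 0.3) [ 0.04  0.33  0.54  1.37 -0.17  1.49 -1.  ]
0 (0.5, 0.22, 0.3) [-0.91  0.31  0.63  1.41 -0.18  1.48 -1.86]
0 (0.42, 0.22, 0.09) [-1.    0.33  0.59  1.93 -0.22  0.95 -1.88]
0 (0.42, -0.25, 0.09) [-0.12  0.4   0.8   1.9  -0.34  0.99 -0.74]
1 (0.5, -0.25, 0.3) [ 0.07  0.32  0.51  1.37 -0.16  1.49  2.14]
1 (0.5, 0.22, 0.3) [-0.66  0.28  0.28  1.4  -0.08  1.48  1.19]
1 (0.42, 0.22, 0.09) [-0.71  0.3   0.23  1.92 -0.08  0.94  1.13]
1 (0.42, -0.25, 0.09) [-0.35  0.56  1.17  1.9  -0.59  1.08  2.63]
```

```bash
cat >>h.py <<'E'
def dev(o,yaw,p):  # device-frame point to world
    return np.array(o)+Rn.from_euler('z',yaw).apply(p)
E
python3 - <<'E'
from h import *
import pickle
L=((.528,.239,0),.036);C=((.5696,-.2342,0),.204)
d={}
for n,(o,a),p in(("LA",L,(0,0,.16)),("LB",L,(-.06,.03,.16)),("CA",C,(0,0,.16)),("CB",C,(-.05,.03,.16))):
    (bot.move_ptp if n[1]=="A" else bot.servo_line)(dev(o,a,p),quat(a)); bot.hold(.2)
    d[n]=wrist(n)
    print(n,bot.get_clock(),bot.get_position().round(4) if hasattr(bot.get_position(),'round') else bot.get_position())
pickle.dump(d,open("w.pkl","wb"))
for k in "LC":
    cv2.imwrite(f"pics/{k}.png",cv2.resize(np.hstack([d[k+i][0]["pixels"][:,140:500,::-1] for i in"AB"]),(800,444)))
print(bot.get_ft_force())
for n,(o,a) in(("LA",L),("LB",L),("CA",C),("CB",C)):
    P,_=cloud(*d[n]);Q=Rn.from_euler('z',-a).apply(P.reshape(-1,3)-o)
    m=(abs(Q[:,1])<.06)&(Q[:,0]>-.1)&(Q[:,0]<(.085 if n[0]=="C" else .2))&(Q[:,2]>.015)&(Q[:,2]<.1)
    r=cv2.minAreaRect(Q[m][:,:2].astype(np.float32));print(n,np.round(r[0],4),np.round(r[1],4),r[2])
    for nm,x0,x1 in(("mouth deck",-.07,-.05),("bay",-.02,.02),("button",.055,.067)):
        s=(abs(Q[:,1])<.01)&(Q[:,0]>x0)&(Q[:,0]<x1);print("  ",nm,np.percentile(Q[s,2],[10,50,90]).round(4))
E
```

```text
LA 2.0417 [0.5276 0.24   0.16  ]
LB 2.8917 [0.468  0.2659 0.16  ]
CA 5.0 [ 0.57   -0.2332  0.16  ]
CB 5.7917 [ 0.5153 -0.2153  0.1599]
[ 0.13434955 -0.11060535  0.40418396]
LA [0.0235 0.0031] [0.2046 0.0844] 0.34571775794029236
   mouth deck [0.0268 0.0277 0.0284]
   bay [0.0276 0.239  0.2443]
   button [0.0526 0.0535 0.0545]
LB [-0.0032  0.0029] [0.1535 0.0844] 0.183185875415802
   mouth deck [0.0267 0.0277 0.0292]
   bay [0.0267 0.0277 0.0293]
   button [0.0524 0.0533 0.0543]
CA [0.0002 0.0031] [0.0843 0.1582] 89.72735595703125
   mouth deck [0.0269 0.0277 0.0285]
   bay [0.0699 0.2379 0.2442]
   button [0.0525 0.0535 0.0545]
CB [0.0007 0.0031] [0.0846 0.1574] 89.73535919189453
   mouth deck [0.0267 0.0277 0.0285]
   bay [0.0693 0.0703 0.0713]
   button [0.0523 0.0533 0.0543]
```

View pics/L.png

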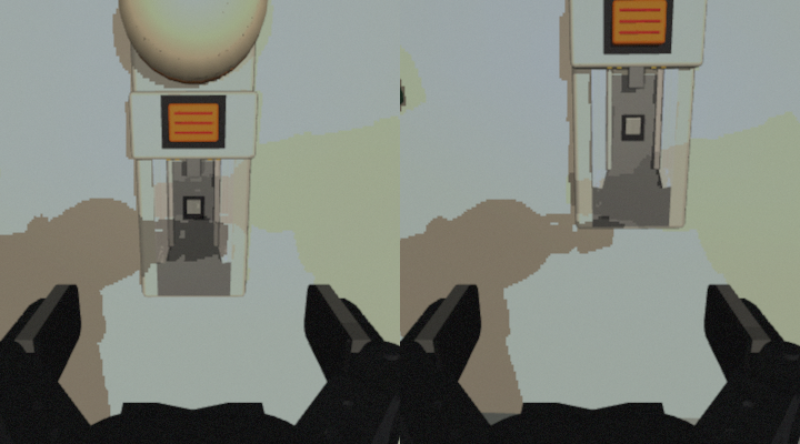

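View pics/C.png

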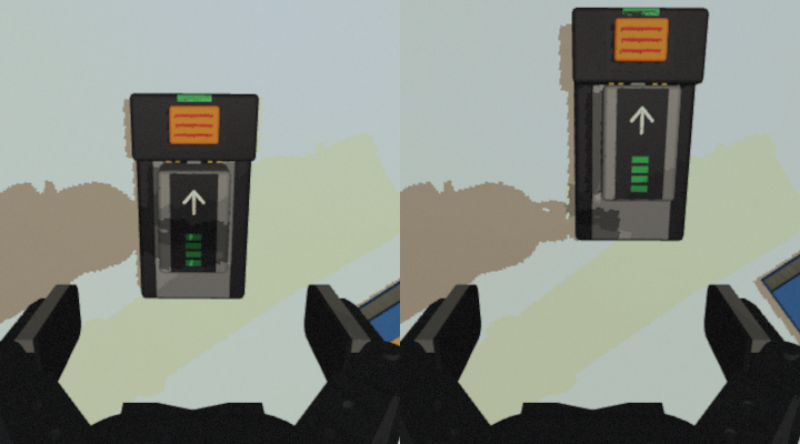

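The light views show the bay's mouth, rails and catch, centred near crop x=193, with the button at (193,122). The charger views show the pack with its arrow toward the button, which is at (193,125). Heights come out 1.5 mm above nominal, and both devices sit about 3 mm to one side compared with the top camera. That could be a mount offset, so I'll take a half-turned wrist view to cancel it.

```bash
python3 - <<'E'
from h import *
o,a=(.5696,-.2342,0),.204
bot.move_ptp(dev(o,a,(.03,0,.16)),quat(a,True));bot.hold(.3)
c,T=wrist("CF");P,_=cloud(c,T);Q=Rn.from_euler('z',-a).apply(P.reshape(-1,3)-o)
m=(abs(Q[:,1])<.06)&(Q[:,0]>-.1)&(Q[:,0]<.085)&(Q[:,2]>.015)&(Q[:,2]<.1)
r=cv2.minAreaRect(Q[m][:,:2].astype(np.float32));print(np.round(r[0],4),np.round(r[1],4),r[2])
# orange button centroids, all views, device frame
import pickle
d=pickle.load(open("w.pkl","rb"));d["CF"]=(c,T)
for n,(c,T) in d.items():
    o2,a2=((.528,.239,0),.036) if n[0]=="L" else (o,a)
    Q=Rn.from_euler('z',-a2).apply(cloud(c,T)[0].reshape(-1,3)-o2).reshape(400,640,3)
    h=cv2.cvtColor(c["pixels"],cv2.COLOR_RGB2HSV)
    m=(h[...,0]<20)&(h[...,1]>180)&(h[...,2]>120)&(abs(Q[...,1])<.04)&(Q[...,2]>.04)&(Q[...,2]<.07)&(Q[...,0]>.03)&(Q[...,0]<.08)
    print(n,m.sum(),((Q[m].max(0)+Q[m].min(0))/2).round(4),np.median(Q[m],0).round(4))
    if n[0]=="C":
        m=(abs(Q[...,1])<.035)&(Q[...,2]>.064)&(Q[...,2]<.078)&(abs(Q[...,0])<.045)
        r=cv2.minAreaRect(Q[m][:,:2].astype(np.float32));print("  pack",np.round(r[0],4),np.round(r[1],4),r[2])
print(bot.get_clock(),bot.get_qpos())
E
```

```text
[0.0004 0.0024] [0.0843 0.1581] 89.74553680419922
LA 1462 [0.06   0.003  0.0507] [0.0603 0.0034 0.0533]
LB 1819 [0.0605 0.0028 0.0503] [0.0598 0.0031 0.0532]
CA 1556 [0.0602 0.0023 0.05  ] [0.0605 0.0027 0.0532]
  pack [-0.0009  0.0031] [0.0467 0.0698] 89.57415008544922
CB 1827 [0.0609 0.0019 0.0499] [0.0602 0.0027 0.0531]
  pack [-0.0014  0.003 ] [0.0697 0.0464] 0.0388474278151989
CF 1124 [0.0607 0.0025 0.0503] [0.0589 0.0023 0.0531]
  pack [-0.0009  0.0025] [0.0468 0.0691] 89.94481658935547
8.525 [ 0.22110778  0.54279653  0.18273404  1.35348369 -0.09890732  1.25417843
  2.18370034]
```

```bash
cat >>h.py <<'E'
CY,LY=.1994,.0405
CO=dev((.5696,-.2342,0),.204,(-.0008,.0028,0)); LO=dev((.528,.239,0),.036,(-.0010,.0027,0))
cw=lambda *p:dev(CO,CY,p); lw=lambda *p:dev(LO,LY,p)
def loc(o,yaw): # TCP in device frame
    return Rn.from_euler('z',-yaw).apply(np.array(bot.get_position())-o)
def frc(yaw): return Rn.from_euler('z',-yaw).apply(bot.get_ft_force())
E
python3 - <<'E'
from h import *
bot.move_ptp(cw(.061,0,.10),quat(CY));bot.grab()
bot.servo_line(cw(.061,0,.058),speed=.06);bot.hold(.2);f0=frc(CY);print(f0.round(2),bot.get_position(),bot.get_width())
z=.055
while z>.042:
    bot.servo_line(cw(.061,0,z),speed=.03);bot.hold(.05);f=frc(CY)-f0
    print(round(z,4),loc(CO,CY).round(4),f.round(1))
    if f[2]>11: break
    z-=.001
bot.hold(.15)
bot.servo_line(cw(.061,0,.10),speed=.1)
bot.servo_line(cw(-.04,0,.15),speed=.2);bot.open_gripper();bot.hold(.1)
c,T=wrist("pop");P=Rn.from_euler('z',-CY).apply(cloud(c,T)[0].reshape(-1,3)-CO)
m=(abs(P[:,1])<.04)&(P[:,2]>.064)&(P[:,2]<.078)&(abs(P[:,0])<.08)
r=cv2.minAreaRect(P[m][:,:2].astype(np.float32));print(r,bot.get_clock())
E
```

```text
[0.08 0.01 0.31] [ 0.6283109  -0.21972643  0.05857078] 0.0013078488561167048
0.055 [0.0609 0.0001 0.0548] [ 0.1  0.3 -0.3]
0.054 [ 0.061 -0.     0.054] [-0.4  0.7  0.7]
0.053 [0.061 0.    0.053] [-0.7  0.3 -0.1]
0.052 [ 0.0611 -0.0002  0.0522] [0.6 0.3 0.7]
0.051 [ 0.0612 -0.0002  0.0513] [-0.4  0.3  2.9]
0.05 [ 0.0612 -0.0002  0.0502] [0.9 0.7 3.7]
0.049 [ 0.0612 -0.0001  0.049 ] [ 0.7 -1.   3.1]
0.048 [ 0.0612 -0.0001  0.0482] [-0.2 -0.6  3.6]
0.047 [ 0.0612 -0.0002  0.0472] [ 1.3 -0.3  4. ]
0.046 [ 0.0612 -0.0002  0.0463] [0.8 0.4 4.8]
0.045 [ 0.0613 -0.0002  0.0461] [-0.4  0.9  8.2]
0.044 [ 0.0613 -0.0002  0.046 ] [-1.8  0.7 11.4]
((-0.013893965631723404, 0.00013652071356773376), (0.0702347531914711, 0.04680963233113289), 0.15142785012722015) 18.7583
```

View pics/pop.png

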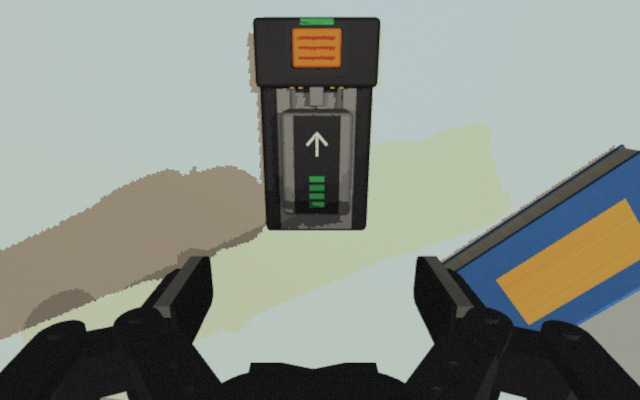

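The pack popped out to x = -14 mm, its top centre near (317,160), and it is still straight in the rails. I'll grip it and pull it straight out.

```bash
python3 - <<'E'
from h import *
q=quat(CY)
bot.servo_line(cw(-.014,0,.10),q,speed=.15);bot.hold(.1);f0=frc(CY)
bot.servo_line(cw(-.014,0,.037),q,speed=.08);bot.hold(.1);print((frc(CY)-f0).round(1),loc(CO,CY).round(4))
bot.grab();bot.hold(.2);p=loc(CO,CY);print("grip",bot.get_width(),bot.get_grip_force(),(frc(CY)-f0).round(1),p.round(4))
x=-.014
while x>-.094:
    x-=.01;bot.servo_line(cw(x,0,.037),q,speed=.05);f=frc(CY)-f0
    print(round(x,3),loc(CO,CY).round(4),f.round(1))
    if np.linalg.norm(f)>20: print("STOP");break
else:
    bot.hold(.15);bot.servo_line(cw(x,0,.16),q,speed=.12)
    bot.hold(.1);print(bot.get_width(),(frc(CY)-f0).round(1))
    wrist("held")
print(bot.get_clock())
E
```

```text
[-0.2  0.2  0.8] [-0.0137 -0.0005  0.0377]
grip 0.5266337140977734 61.320616006851196 [ 0.5 -0.2  4.3] [-0.0137 -0.0008  0.0376]
-0.024 [-0.0249 -0.0007  0.0376] [ 0.5 -1.5  5.7]
-0.034 [-0.0352 -0.0007  0.0376] [-0.1 -2.1  6.8]
-0.044 [-0.0453 -0.0006  0.0375] [ 0.3 -1.8  7.1]
-0.054 [-0.0552 -0.0005  0.0375] [ 0.6 -1.3  7.3]
-0.064 [-0.0652  0.0004  0.0375] [0.2 1.1 8.3]
-0.074 [-0.075   0.001   0.0374] [0.1 0.2 9.4]
-0.084 [-0.0849  0.0012  0.0373] [0.1 1.1 8.7]
-0.094 [-0.095   0.0013  0.0372] [0.2 1.6 8.6]
-0.104 [-0.1056  0.0014  0.0368] [-0.8  1.1  6.8]
0.5308529802423525 [ 0.5 -0.2 -2.7]
25.7
```

View pics/held.png

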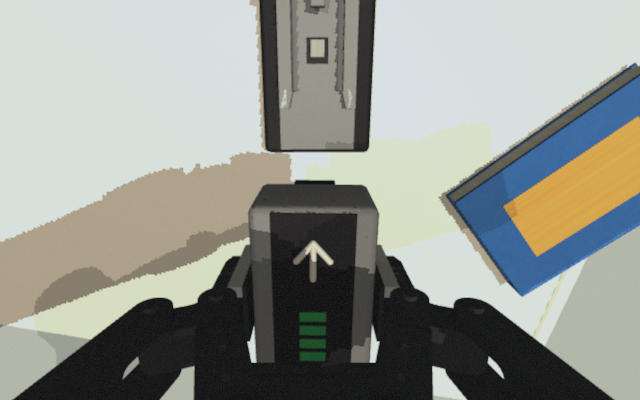

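The pack is held straight, arrow tip at (313,245), with the charger's bay empty ahead of it. I'll carry it to the light and measure pack and bay in the same wrist view, so that mount errors cancel.

```bash
python3 - <<'E'
from h import *
q=quat(LY)
bot.move_ptp(lw(-.085,0,.13),q);bot.servo_line(lw(-.085,0,.075),q,speed=.12);bot.hold(.3)
p=loc(LO,LY);t=loc(LO,LY);print("tcp",t.round(4),"rot",(Rn.from_euler('z',-LY)*Rn.from_quat(bot.get_eef_rot())*Rn.from_euler('x',-np.pi)).as_rotvec().round(4),(frc(LY)).round(1))
c,T=wrist("align");Q=Rn.from_euler('z',-LY).apply(cloud(c,T)[0].reshape(-1,3)-LO).reshape(400,640,3)
def strips(m,nm,x0,x1,n=6):
    e=np.linspace(x0,x1,n+1);C=[]
    for a,b in zip(e,e[1:]):
        s=Q[m&(Q[...,0]>a)&(Q[...,0]<b)][:,1]
        if len(s)>10: C.append(((a+b)/2,s.min()/2+s.max()/2,s.max()-s.min()))
    C=np.array(C);print(nm,np.polyfit(C[:,0],C[:,1],1).round(4),"\n",C.round(4))
lim=abs(Q[...,1])<.06
strips(lim&(Q[...,2]>.018)&(Q[...,2]<.06),"light",-.03,.08,8)
z=Q[...,2];m=lim&(z>.09)&(z<.12)&(Q[...,0]<-.03)&(abs(Q[...,1])<.03)
print("pack z",np.percentile(z[m],[2,20,50,80,98]).round(4),"front x",Q[m][:,0].max().round(4))
zt=np.median(z[m]);strips(m&(abs(z-zt)<.004),"pack",-.085,-.05,5)
s=m&(abs(z-zt)<.004);P=Q[s];print("plane",np.linalg.lstsq(np.c_[P[:,:2]-P[:,:2].mean(0),np.ones(len(P))],P[:,2],rcond=None)[0].round(4))
print(bot.get_clock())
E
```

```text
tcp [-0.0845  0.0002  0.0756] rot [ 0.0007 -0.0011  0.0001] [-0.2  0.2 -3.9]
light [-0.0016  0.0002] 
 [[-0.0231  0.0002  0.0841]
 [-0.0094  0.0002  0.0841]
 [ 0.0044  0.      0.0842]
 [ 0.0181  0.0002  0.0843]
 [ 0.0319  0.0001  0.0842]]
pack z [0.0944 0.1073 0.1082 0.1089 0.1167] front x -0.0483
pack [0.1658 0.0121] 
 [[-0.0815 -0.0024  0.0552]
 [-0.0745  0.0001  0.0598]
 [-0.0675  0.0023  0.046 ]
 [-0.0605  0.0024  0.0461]
 [-0.0535  0.0023  0.0461]]
plane [-0.0065 -0.0121  0.1081]
28.45
```

View pics/align.png

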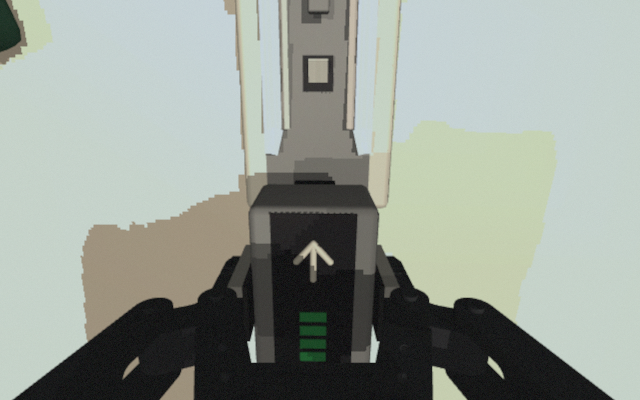

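```bash
python3 - <<'E'
from h import *
c,T=wrist();Q=Rn.from_euler('z',-LY).apply(cloud(c,T)[0].reshape(-1,3)-LO).reshape(400,640,3)
print(c["mtx"].round(2))
for v in(205,225,240):
    r=Q[v];print(v,[(u,r[u].round(4).tolist()) for u in(246,250,254,270,313,356,372,376,380)])
for v in(70,110):
    print(v,[(u,Q[v,u].round(4).tolist()) for u in(238,242,248,282,318,353,388,394,400)])
E
```

```text
[[345.98   0.   312.92]
 [  0.   345.98 196.04]
 [  0.     0.     1.  ]]
205 [(246, [-0.0833, 0.0467, 0.002]), (250, [-0.0752, 0.0394, 0.026]), (254, [-0.0494, 0.0231, 0.1034]), (270, [-0.0488, 0.0172, 0.1052]), (313, [-0.0491, 0.0022, 0.1042]), (356, [-0.0493, -0.0129, 0.1037]), (372, [-0.0499, -0.0188, 0.102]), (376, [-0.0746, -0.0344, 0.0279]), (380, [-0.0748, -0.0369, 0.0272])]
225 [(246, [-0.0974, 0.0474, 0.0022]), (250, [-0.0561, 0.0244, 0.1057]), (254, [-0.0552, 0.0226, 0.1078]), (270, [-0.0551, 0.0171, 0.1082]), (313, [-0.0551, 0.0022, 0.1082]), (356, [-0.0551, -0.0126, 0.1081]), (372, [-0.0553, -0.0182, 0.1077]), (376, [-0.0557, -0.0198, 0.1066]), (380, [-0.0975, -0.0428, 0.0018])]
240 [(246, [-0.1086, 0.0481, 0.0017]), (250, [-0.0617, 0.0247, 0.106]), (254, [-0.0609, 0.0229, 0.1076]), (270, [-0.0608, 0.0173, 0.108]), (313, [-0.0606, 0.0022, 0.1084]), (356, [-0.0608, -0.0128, 0.108]), (372, [-0.0613, -0.0186, 0.1068]), (376, [-0.0615, -0.0201, 0.1064]), (380, [-0.1084, -0.0434, 0.002])]
70 [(238, [0.0009, 0.0468, 0.001]), (242, [-0.0005, 0.0396, 0.0259]), (248, [-0.0006, 0.036, 0.0285]), (282, [-0.0009, 0.018, 0.0334]), (318, [-0.0006, -0.0003, 0.029]), (353, [-0.0009, -0.0179, 0.0333]), (388, [-0.0006, -0.0368, 0.0274]), (394, [-0.0005, -0.0402, 0.0265]), (400, [0.0008, -0.0492, 0.0013])]
110 [(238, [-0.0221, 0.0479, 0.0031]), (242, [-0.0209, 0.0409, 0.0255]), (248, [-0.0208, 0.0373, 0.0274]), (282, [-0.0205, 0.0185, 0.0336]), (318, [-0.0208, -0.0004, 0.0274]), (353, [-0.0205, -0.0186, 0.0333]), (388, [-0.0208, -0.0382, 0.0271]), (394, [-0.0222, -0.0471, 0.002]), (400, [-0.0222, -0.0507, 0.0021])]
```

```bash
python3 -c "
import cv2
i=cv2.imread('pics/align.png')[0:280,220:410]
cv2.imwrite('pics/al2.png',cv2.resize(i,None,fx=2.1,fy=2.1,interpolation=cv2.INTER_CUBIC))"
```

```text
(no output)
```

View pics/al2.png

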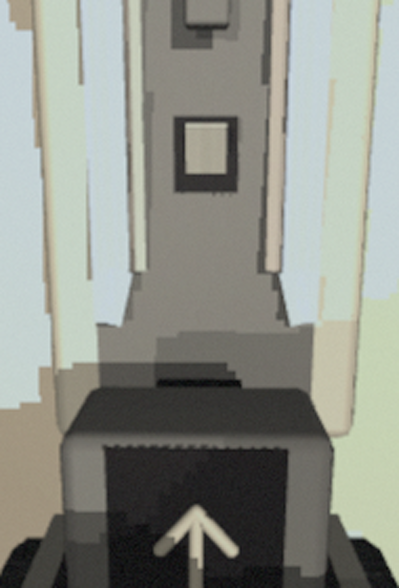

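The crop shows the pack straight and its centre (crop x 196) in line with the catch (206) once the difference in height is allowed for. By the cloud, the pack sits up to 2 mm to +y of the TCP, so I'll shift by -1.6 mm, which the mouth tolerates. Then I'll set it down by feel and slide it in with force checks.

```bash
cat >>h.py <<'E'
def step(x,y,z,f0,speed=.03,hold=.05):
    bot.servo_line(lw(x,y,z),quat(LY),speed=speed);bot.hold(hold)
    F=[]
    for _ in range(3): F.append(frc(LY)-f0);bot.hold(.01)
    f=np.mean(F,0);t=loc(LO,LY);print("cmd",np.round([x,y,z],4),"at",t.round(4),"F",f.round(1));return t,f
E
python3 - <<'E'
from h import *
Y=-.0016;f0=np.mean([frc(LY) for _ in range(3)],0)
t,f=step(-.079,Y,.041,f0,.05,.2);f0=f0+f;z=.041
while z>.034:
    z-=.0007;t,f=step(-.079,Y,z,f0)
    if f[2]>1.5: break
print("contact");x=-.079
while x<-.016:
    x+=.005;t,f=step(x,Y,z,f0)
    if f[0]<-7 or abs(f[1])>6 or f[2]>9: print("STOP");break
np.save("ins.npy",np.r_[x,Y,z,f0]);print(bot.get_clock(),bot.get_width())
E
```

```text
cmd [-0.079  -0.0016  0.041 ] at [-0.0788 -0.0014  0.0413] F [ 0.4  1.5 -0.1]
cmd [-0.079  -0.0016  0.0403] at [-0.079  -0.0016  0.0403] F [-0.2 -1.2  0.5]
cmd [-0.079  -0.0016  0.0396] at [-0.079  -0.0016  0.0396] F [-0.5 -0.7  0.4]
cmd [-0.079  -0.0016  0.0389] at [-0.079  -0.0016  0.0389] F [ 0.1 -1.3 -0.1]
cmd [-0.079  -0.0016  0.0382] at [-0.079  -0.0016  0.0382] F [-0.6 -1.3  0.2]
cmd [-0.079  -0.0016  0.0375] at [-0.0789 -0.0016  0.0376] F [-0.2 -1.   1. ]
cmd [-0.079  -0.0016  0.0368] at [-0.0786 -0.0015  0.0374] F [-2.  -1.6  8.4]
contact
cmd [-0.074  -0.0016  0.0368] at [-0.0728 -0.0013  0.0374] F [-0.2 -0.8  9. ]
cmd [-0.069  -0.0016  0.0368] at [-0.0685 -0.0014  0.0374] F [-1.6 -1.3 11.4]
STOP
32.3 0.5251544515108247
```

Deck contact is at TCP z of about 0.0375, as expected. The stop was only from too much down-force, so I'll ease z and carry on.

```bash
python3 - <<'E'
from h import *
x,Y,z,*f0=np.load("ins.npy");f0=np.array(f0);z=.0376
t,f=step(x,Y,z,f0)
while x<-.016:
    if f[2]>5: z+=.0002
    if f[2]<0: z-=.0002
    if abs(f[1])>2.5: Y+=np.sign(f[1])*.0003   # yield sideways
    x+=.005;t,f=step(x,Y,z,f0)
    if f[0]<-8 or abs(f[1])>8 or f[2]>10: print("STOP");break
np.save("ins.npy",np.r_[x,Y,z,f0]);print(bot.get_clock(),bot.get_width())
E
```

```text
cmd [-0.069  -0.0016  0.0376] at [-0.0691 -0.0016  0.0375] F [-0.3 -1.1  6.7]
cmd [-0.064  -0.0016  0.0378] at [-0.0639 -0.0017  0.0376] F [ 0.5 -1.1  4. ]
cmd [-0.059  -0.0016  0.0378] at [-0.0588 -0.0018  0.0376] F [-0.1 -0.9  3.2]
cmd [-0.054  -0.0016  0.0378] at [-0.054  -0.0017  0.0376] F [-0.2 -1.3  1.2]
cmd [-0.049  -0.0016  0.0378] at [-0.049  -0.0017  0.0376] F [ 0.6 -0.6  1.3]
cmd [-0.044  -0.0016  0.0378] at [-0.0441 -0.0017  0.0376] F [-0.5 -1.2  0.4]
cmd [-0.039  -0.0016  0.0378] at [-0.0385 -0.0016  0.038 ] F [-0.6 -0.8  2.4]
cmd [-0.034  -0.0016  0.0378] at [-0.0336 -0.0015  0.038 ] F [-0.7 -0.7  3.3]
cmd [-0.029  -0.0016  0.0378] at [-0.028  -0.0017  0.0381] F [-0.  -0.6  3.4]
cmd [-0.024  -0.0016  0.0378] at [-0.0234 -0.0017  0.038 ] F [ 0.6 -0.6  3.8]
cmd [-0.019  -0.0016  0.0378] at [-0.0185 -0.0016  0.0379] F [ 0.2 -0.7  4. ]
cmd [-0.014  -0.0016  0.0378] at [-0.0135 -0.0016  0.0379] F [ 0.3 -0.8  3.6]
36.9333 0.5259559886148805
```

```bash
python3 - <<'E'
from h import *
x,Y,z,*f0=np.load("ins.npy");f0=np.array(f0)
px=None
while x<.006:
    x+=.0015 if x<-.006 else .0007;t,f=step(x,Y,z,f0,.02)
    if f[0]<-14 or abs(f[1])>8 or t[0]>.0016: print("END");break
np.save("ins.npy",np.r_[x,Y,z,f0]);print(bot.get_clock(),bot.get_width())
E
```

```text
cmd [-0.0125 -0.0016  0.0378] at [-0.0127 -0.0017  0.0377] F [-1.2 -0.6  3.8]
cmd [-0.011  -0.0016  0.0378] at [-0.0117 -0.0016  0.0376] F [-2.6 -0.7  4.8]
cmd [-0.0095 -0.0016  0.0378] at [-0.0111 -0.0016  0.0376] F [-5.6 -1.3  6.9]
cmd [-0.008  -0.0016  0.0378] at [-0.0099 -0.0016  0.0376] F [-5.7 -0.9  7.9]
cmd [-0.0065 -0.0016  0.0378] at [-0.0087 -0.0016  0.0376] F [-6.5 -1.4  8.5]
cmd [-0.005  -0.0016  0.0378] at [-0.0075 -0.0016  0.0376] F [-7.7 -1.3  9.1]
cmd [-0.0043 -0.0016  0.0378] at [-0.0069 -0.0016  0.0376] F [-7.7 -1.   9.4]
cmd [-0.0036 -0.0016  0.0378] at [-0.0063 -0.0016  0.0376] F [-8.4 -1.   9.7]
cmd [-0.0029 -0.0016  0.0378] at [-0.0058 -0.0015  0.0376] F [-8.4 -1.1  9.9]
cmd [-0.0022 -0.0016  0.0378] at [-0.0052 -0.0016  0.0376] F [-8.3 -1.4  9.5]
cmd [-0.0015 -0.0016  0.0378] at [-0.0045 -0.0015  0.0376] F [-8.3 -1.7 10.4]
cmd [-0.0008 -0.0016  0.0378] at [-0.004  -0.0015  0.0376] F [-8.7 -1.5 10.3]
cmd [-0.0001 -0.0016  0.0378] at [-0.0034 -0.0016  0.0376] F [-8.9 -1.3 10.6]
cmd [ 0.0006 -0.0016  0.0378] at [-0.0028 -0.0015  0.0377] F [-9.1 -1.1 11.1]
cmd [ 0.0013 -0.0016  0.0378] at [-0.0022 -0.0016  0.0376] F [-9.4 -0.8 10.8]
cmd [ 0.002  -0.0016  0.0378] at [-0.0015 -0.0016  0.0376] F [-9.2 -1.4 11.4]
cmd [ 0.0027 -0.0016  0.0378] at [-0.0007 -0.0015  0.0376] F [-9.7 -1.4 10.7]
cmd [ 0.0034 -0.0016  0.0378] at [-0.0004 -0.0015  0.0376] F [-9.7 -1.9 11.3]
cmd [ 0.0041 -0.0016  0.0378] at [ 0.0001 -0.0016  0.0376] F [-10.1  -1.6  11.7]
cmd [ 0.0048 -0.0016  0.0378] at [ 0.0007 -0.0016  0.0376] F [-10.6  -1.7  12.1]
cmd [ 0.0055 -0.0016  0.0378] at [ 0.0006 -0.0015  0.0376] F [-12.7  -1.8  14.1]
cmd [ 0.0062 -0.0016  0.0378] at [ 0.0007 -0.0015  0.0376] F [-14.1  -1.5  15.7]
END
44.0833 0.5296951146769832
```

The pack reached the hard stop: force climbed with no further motion at about x 1.5 mm. I'll ease off, check that the catch holds, let go and look.

```bash
python3 - <<'E'
from h import *
x,Y,z,*f0=np.load("ins.npy");f0=np.array(f0)
for x in(.004,.002,.0005,-.0008):t,f=step(x,Y,z+.0003,f0,.03)
if t[0]>-.003:
    bot.open_gripper();bot.hold(.1);print((frc(LY)-f0).round(1))
    bot.servo_line(lw(-.0008,Y,.085),quat(LY),speed=.1)
    bot.servo_line(lw(-.06,Y,.15),quat(LY),speed=.15);bot.hold(.2)
    c,T=wrist("done");Q=Rn.from_euler('z',-LY).apply(cloud(c,T)[0].reshape(-1,3)-LO)
    m=(abs(Q[:,1])<.028)&(Q[:,2]>.062)&(Q[:,2]<.078)&(abs(Q[:,0])<.05)
    print(cv2.minAreaRect(Q[m][:,:2].astype(np.float32)),np.median(Q[m][:,2]))
    b=(abs(Q[:,1])<.01)&(abs(Q[:,0]-.06)<.006);print("button z",np.median(Q[b][:,2]))
print(bot.get_clock())
E
```

```text
cmd [ 0.004  -0.0016  0.0381] at [ 0.0001 -0.0015  0.0376] F [-9.6 -1.4  9.9]
cmd [ 0.002  -0.0016  0.0381] at [-0.0008 -0.0015  0.0376] F [-6.8 -1.4  7.4]
cmd [ 0.0005 -0.0016  0.0381] at [-0.0008 -0.0015  0.0376] F [-5.5 -1.2  4.7]
cmd [-0.0008 -0.0016  0.0381] at [-0.0009 -0.0015  0.0376] F [-2.5 -0.5 -0.2]
[-0.2 -1.1  3.8]
((-0.0009554028511047363, 0.0003356039524078369), (0.06987930834293365, 0.046996284276247025), 0.0005987331387586892) 0.0700778758218389
button z 0.053307624919951085
47.5667
```

View pics/done.png

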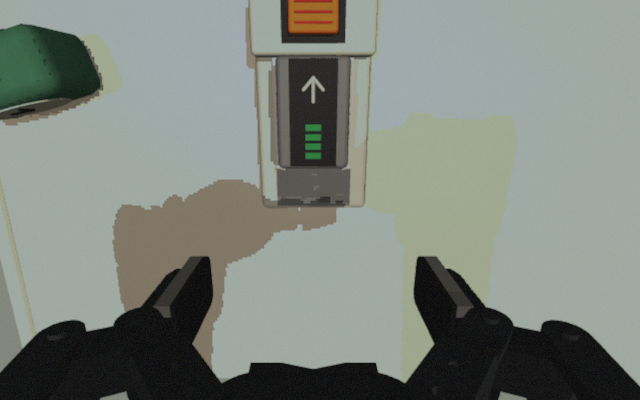

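The pack sits fully home against the shoulder, arrow near (313,88). It is held by the catch, with the light's button back at its rest height, and the gripper is clear.

```bash
python3 -c "
from bench import bot
print(bot.close_job())"
```

```text
the job is handed in; nothing more can be done
None
```

The job is handed in: the pack is latched fully home in the night-light's bay with its catch back up, the gripper is clear, the tumbler, clock and book were not touched, and it took about 48 of the 61 s; no verdict was returned.

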